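# Trap the knuckle plate in the riveting jig

## Task

Set the white knuckle plate in the riveting jig by pushing it along the board with the fingertips, never picking it up: it must lie square against the long back rail and touch the short end stop. Push the red sliding stop along the rail until it closes up against the plate's other side, so that no gap is left at the rail, the end stop or the red stop. Leave the tape, the glue bottle and all the tools and parts round about where they are, then move clear.

Things in the scene. Friction and masses are not known exactly. Their poses are not given: they have to be found in the camera images.
- jig: Fixed riveting jig: grey board 250 (x) by 490 (y) by 6 mm, origin at the centre of its underside, on the table, z up; placed and turned (up to 9 degrees) anew each time. Straight dark steel back rail along its y: inner face (towards -x, the robot) at x = +85 mm, 20 mm thick, y = -235 to +225. Rail and end stop rise 18 mm above the board.
- corner (a point): Inner corner where the faces of back rail and end stop meet, at the board's top face (jig x = 85, y = 160 mm). The dark steel end stop, 25 mm thick, runs from the rail towards the robot to jig x = -65 mm; its inner face (towards -y) is at jig y = +160 mm.
- plate: Loose white plastic knuckle plate, 90 (x) by 100 (y) by 16 mm, about 0.13 kg; origin: centre of its underside. Its straight +x edge (row of four dark holes) goes to the rail, its +y edge to the end stop. The front 32 mm (-x end) are 90 mm wide. Starts up to 17 degrees askew, short of both. When set, its centre is 45 mm from the rail face, 50 mm from the end stop face.
- stop (a joint): Travel (m) of the red sliding stop along the rail, growing towards the end stop (jig +y). Starts at 0 to 0.04; track ends at 0 and 0.25. Its flat clamping face lies at jig y = -0.130 + this value, so it touches the properly set plate at 0.190. About 2 N of friction and 8 N per m/s of drag; it stays where it is left.
- stop_face (a point): Middle of the red stop's flat clamping face (it faces the jig's +y), 10 mm above the board. The stop is a red block, 90 mm along y; its top is 31 mm above the board. In front of the rail it spans jig x = 18 to 84 mm, and a lip rides over the rail.
- stop_back (a point): Middle of the red stop's back face (it faces the jig's -y), where it can be pushed; 15 mm above the board. The block is solid from 2 to 31 mm above the board.
- tape: Bystander: green tape roll lying flat on the board, 64 mm across, 22 mm high, origin at the centre of its underside.
- glue: Bystander: small white glue bottle with blue cap, upright on the board, 28 mm across, 60 mm high, origin at the centre of its underside.
- cover: Bystander: flat black cover plate, about 105 x 85 x 6 mm, on the table.
- cutter: Bystander: orange cutter lying on the table, about 160 x 24 x 16 mm.
- scissors: Bystander: scissors with blue handles lying on the table, about 210 mm long, 80 mm wide, 10 mm high.
- cup: Bystander: small grey bowl on the table, 70 mm across, 40 mm high.
- driver: Bystander: screwdriver lying on the table.
Not all that is in view belongs to the job. What is meant by the plate is not orange or purple, and is the larger of those in its own colour.

How it is judged (in metres and radians):
At the end, for the whole second after the job is handed in: The plate lies flat on the board within 3 mm of touching the back rail and the end stop and within 0.04 rad of square, the red stop's face is within 3 mm of the plate's other side, and the plate is at rest (x of plate in the frame of jig between 0.037 and 0.043 m and y of plate in the frame of jig between 0.107 and 0.113 m and angle between the x axis of plate and the x axis of jig, either way round below 0.04 rad and z of plate in the frame of jig below 0.009 m and y of stop_face in the frame of plate above -0.053 m and linear speed of plate below 0.01 m/s).
It fails at once if the plate is lifted more than 8 mm off the board or tipped up (z of plate in the frame of jig above 0.014 m or angle between plate's own z axis and vertical above 0.2 rad).
It fails at once if the tape, glue bottle or bowl is moved more than 20 mm or tipped (distance of any of tape, glue, cup from where it was at the start of the episode above 0.02 m or angle between any of tape, glue, cup's own z axis and vertical above 0.5 rad).
It fails at once if the cover plate, cutter, scissors or screwdriver is moved more than 20 mm (distance of any of cover, cutter, scissors, driver from where it was at the start of the episode above 0.02 m).
It also fails if it takes over 51 s, if anything falls off the work surface, if the arm or the gripper's body presses on something with over 40 N, if the wrist force passes 120 N, or if a joint passes its speed limit or range.

## Robot

A 6-joint arm with a two-finger parallel gripper is mounted at the origin on the work surface. World frame = base frame: x ahead of the robot, y to its left, z up, the work surface at z = 0. Lengths are in mm, angles in rad, forces in N, time in s.
With the tool pointing down it reaches from about 400 to 925 mm from the base axis. Payload 12.5 kg.
Tool frame: the origin (TCP) lies on the mounting face of the last link; the fingertips stand 190 mm ahead of it and the grasp point (between the pads) lies 171 mm ahead of it; x points along the fingers, y is the direction in which the jaws open and shut, and the axes are right-handed (so a half turn about x gives the same grasp; the last joint's range is limited). The gripper opens to 95 mm and grips with 3 to 60 N. Pads are 20 mm wide; open, the fingers measure 119 mm over their backs; the gripper's body (75 mm by 180 mm) begins 59 mm behind the grasp point.
Start: joints at [-1.258, 0.491, 1.559, -0, 1.092, -0.106], TCP at [254.184, -570.978, 404.761] pointing down, gripper open.
Joint ranges: [-3.1, 3.1], [-0.84, 2.19], [0.05, 2.79], [-1.13, 4.28], [0.06, 2.93], [-2.69, 2.69]. Speed limits (rad/s): [2.22, 2.22, 2.79, 3.14, 3.14, 3.14].

## Interface

Orientations are given as [roll, pitch, yaw] about the fixed x, y, z axes, in that order (R = Rz(yaw) Ry(pitch) Rx(roll)).
In Python, from cell import env, eyes gives the robot as it stands. The module is installed in compiled form; this text tells all that it offers.
- The arm moves only by the tool jog_arm, never from a script. Its argument "deltas" is one flat list of numbers, 7 for each row, row after row: the shift along the tool's x, y, z in mm, then the turn, a rotation vector about the tool's x, y, z in rad, then the opening, from 0 (shut) to 1 (fully open). A call has 1 to 10 rows; each row shifts and turns the pose as measured when the row begins, along the tool's axes as they then stand; what a row does not reach is not made up. A row lasts 1/8 s, in which the tool goes at most 62.5 mm and 10.7 degrees, less where a joint would pass 70% of its speed; a pose out of reach is approached as far as the arm can. A call is refused whole if a number of a shift passes 62.5 or a number of a turn 0.188, either way. A call with a gripper value outside its range is refused whole. The fingers move at their own pace and stop on an object; the grip force is fixed at half the most. Time passes only in rows, so rows that do not move let the fingers close. It gives the time, the measured TCP pose, the force and the opening at its end, in the units of the state.
- env.state(): the state, without advancing time (a new reading comes with each control period).
- eyes.read_camera(name): name is "scene" or "side" or "wrist"; returns a dict with "image" (480x640x3 uint8, red, green, blue), "fovy" (degrees; the focal length in pixels is half the picture's height over the tangent of half this angle, whatever the lens; pixels are square), "cx", "cy" (the principal point, pixels), "world_from_camera" (4x4, takes a point from camera to world coordinates). Camera axes: x right, y up, looking along -z (the intrinsics and any distortion apply to the point x, -y, -z); pixel columns grow to the right and rows downward; lengths in mm; the calibration is good to about 2 mm. A picture is of the moment at which its call begins. There is no depth.
- env.job_done(): hands the job in, once; it reports no verdict.
The state is a dict: "t": time; "joints": joint angles; "qvel": joint speeds; "tau": joint torques, N m; "eef_pos": TCP position; "tcp_rot": TCP orientation; "ft_force": force on the tool from outside, world axes, zero at the start; "moment": the same for the moment, N m; "opening": opening from 0.0 (shut) to 1.0 (fully open).
Only numpy, scipy, OpenCV 4.12 (cv2) and the standard library are available. Lean on these libraries where they do the work, as an engineer would, in place of code of your own. Each camera call takes 0.05 s, during which the arm holds its last target.

## Working session

There is one attempt and no reset: what is moved stays moved. The work goes in short steps, Python scripts to look and compute and a tool call to move; the robot and the scene stay as the last step left them, time stands still between calls to the robot, and variables do not carry over. Pictures are saved under pics/ and viewed, and the job is handed in when it is done.

Besides the shell and the picture viewer there is one more tool, called after "Request:" as name(argument=value, ...), one argument or row to a line, values as JSON. jog_arm: Moves the arm, as the interface text tells. Its arguments: {"type":"object","properties":{"deltas":{"type":"array","items":{"type":"number"}}},"required":["deltas"]}

```bash
mkdir -p pics
cat > h.py <<'E'
import numpy as np, cv2
from cell import env, eyes
def snap(n,f):
    c=eyes.read_camera(n); cv2.imwrite(f,c['image'][:,:,::-1]); 
    import pickle; pickle.dump(c,open(f+'.pkl','wb')); return c
def load(f):
    import pickle; return pickle.load(open(f+'.pkl','rb'))
def K(c):
    f=240/np.tan(np.radians(c['fovy'])/2); return f
def pix2w(c,u,v,z):
    f=K(c); T=np.array(c['world_from_camera']); d=T[:3,:3]@np.array([(u-c['cx'])/f,-(v-c['cy'])/f,-1]); o=T[:3,3]
    s=(z-o[2])/d[2]; return o+s*d
def w2pix(c,p):
    f=K(c); T=np.array(c['world_from_camera']); q=T[:3,:3].T@(np.array(p)-T[:3,3])
    return c['cx']+f*q[0]/-q[2], c['cy']-f*q[1]/-q[2]
E
python3 - <<'E'
from h import *
for n in ['scene','side','wrist']:
    c=snap(n,f'pics/{n}0.png'); print(n,{k:v for k,v in c.items() if k!='image'})
print(env.state())
E
```

```text
scene {'fovy': 43.041150040437884, 'cx': 311.2985209049489, 'cy': 245.54273342363265, 'world_from_camera': array([[ 8.56292842e-01, -3.19246409e-01,  4.06010220e-01,
         1.07906292e+03],
       [ 5.16475052e-01,  5.23159756e-01, -6.77906623e-01,
        -1.03581805e+03],
       [ 4.01104745e-03,  7.90180739e-01,  6.12860760e-01,
         9.80880925e+02],
       [ 0.00000000e+00,  0.00000000e+00,  0.00000000e+00,
         1.00000000e+00]])}
side {'fovy': 57.74707589636762, 'cx': 321.0401042623712, 'cy': 234.9320573958778, 'world_from_camera': array([[-9.41787702e-01,  2.34534315e-01, -2.40893295e-01,
         1.97774126e+02],
       [-3.35583050e-01, -6.12085060e-01,  7.16055791e-01,
         7.30248293e+02],
       [ 2.04924677e-02,  7.55212244e-01,  6.55159923e-01,
         6.85725540e+02],
       [ 0.00000000e+00,  0.00000000e+00,  0.00000000e+00,
         1.00000000e+00]])}
wrist {'fovy': 61.27269558931919, 'cx': 324.0718538875199, 'cy': 238.70285118235506, 'world_from_camera': array([[ 4.06510457e-01,  8.71836343e-01,  2.73222693e-01,
         3.32459835e+02],
       [-9.136
[... 179 characters left out ...]
,  0.00000000e+00,  0.00000000e+00,
         1.00000000e+00]])}
{'t': 0.15, 'joints': array([-1.25759042e+00,  4.91397130e-01,  1.55934536e+00,  1.93021838e-06,
        1.09171212e+00, -1.05610878e-01]), 'qvel': array([ 0.0025676 , -0.00152465, -0.00311083, -0.00210611, -0.00084829,
       -0.00044826]), 'tau': array([ 2.78862644e-04, -6.12895703e+01, -2.58279330e+01,  6.92318520e-02,
        4.73529333e-02, -8.98233884e-05]), 'eef_pos': array([ 254.17856781, -570.94130041,  404.29844339]), 'tcp_rot': array([-1.67839355,  1.56993437,  1.882015  ]), 'ft_force': array([0.49672734, 0.83544217, 0.09350721]), 'moment': array([ 0.05852025, -0.00751377,  0.0101749 ]), 'opening': 1.0017383683503107}
```

View pics/scene0.png

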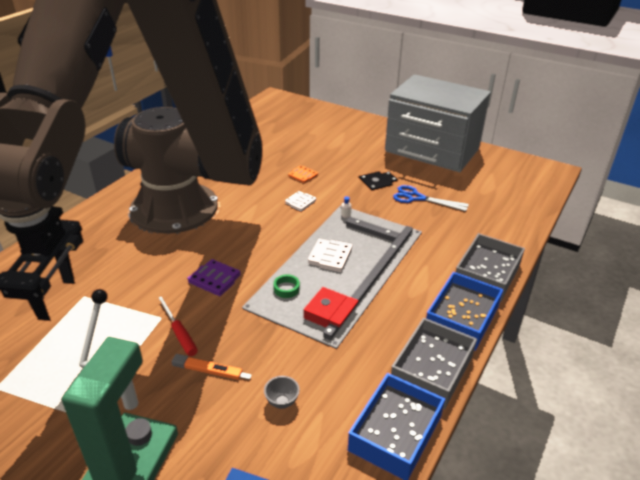

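View pics/side0.png

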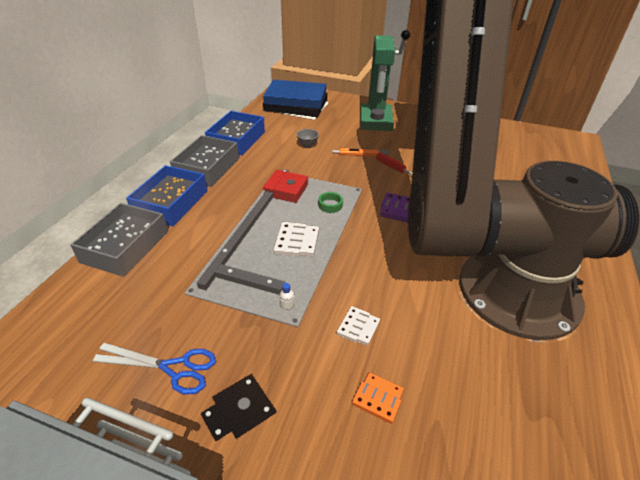

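View pics/wrist0.png

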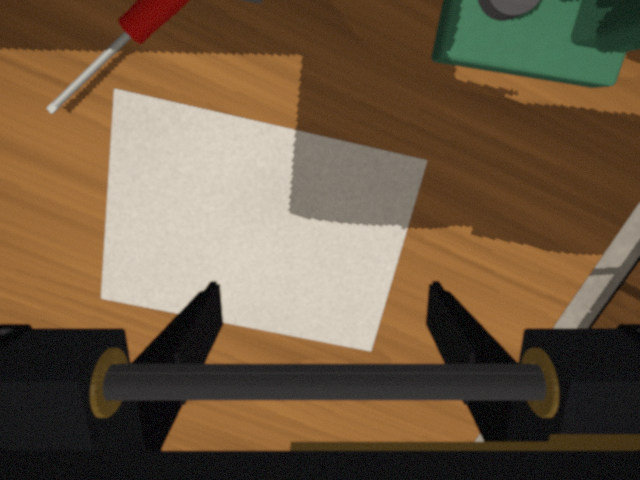

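The scene view shows the jig at around (335,275), with the plate at (330,254) and the red stop at (330,307). In the side view the plate is at (297,238). I'll enlarge both to get corner pixels.

Run:
```python
import cv2
a=cv2.imread('pics/side0.png')[160:335,180:370]; cv2.imwrite('pics/side0z.png',cv2.resize(a,None,fx=4,fy=3.4,interpolation=cv2.INTER_CUBIC)[:600,:800])
a=cv2.imread('pics/scene0.png')[190:350,240:430]; cv2.imwrite('pics/scene0z.png',cv2.resize(a,None,fx=4,fy=3.75,interpolation=cv2.INTER_CUBIC))
```

```text
(no output)
```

View pics/side0z.png

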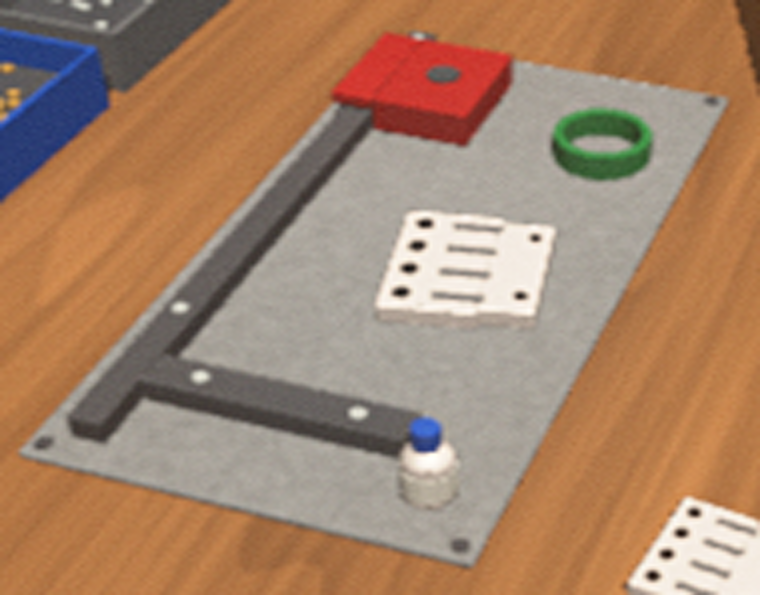

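View pics/scene0z.png

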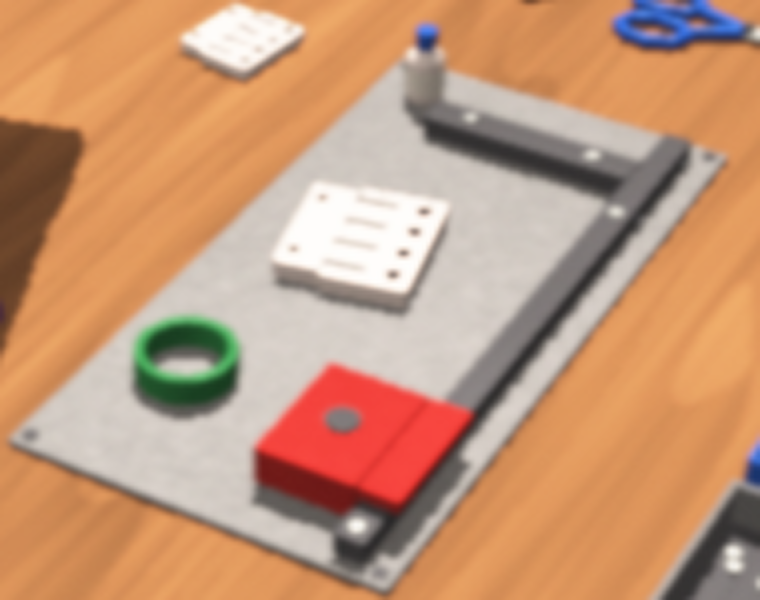

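```bash
cat > fit.py <<'E'
from h import *
from scipy.optimize import least_squares
S=lambda x,y:(180+x/4,160+y/3.4); C=lambda x,y:(240+x/4,190+y/3.75)
cs,cc=load('pics/side0.png'),load('pics/scene0.png')
obs=[('s',S(22,452),(125,245,6)),('s',S(472,566),(-125,245,6)),('s',S(725,97),(-125,-245,6)),
('c',C(10,440),(-125,-245,6)),('c',C(387,592),(125,-245,6)),('c',C(727,158),(125,245,6)),
('s',S(162,355),(85,160,24)),('c',C(690,143),(105,225,24)),('s',S(70,420),(105,225,24)),('s',S(107,425),(85,225,24))]
def proj(c,P,k=0):
    u,v=w2pix(c,P); f=K(c); x,y=(u-c['cx'])/f,(v-c['cy'])/f; r=1+k*(x*x+y*y); return np.array([c['cx']+f*x*r,c['cy']+f*y*r])
def j2w(p,q):
    c,s=np.cos(p[2]),np.sin(p[2]); return np.array([p[0]+c*q[0]-s*q[1],p[1]+s*q[0]+c*q[1],q[2]])
def res(p,o=obs):
    return np.concatenate([proj(cs if a=='s' else cc,j2w(p,q),p[3 if a=='s' else 4])-b for a,b,q in o])
if __name__=='__main__':
    for fixed in (1,0):
        g=(lambda p:res(np.r_[p[:3],0,0])) if fixed else res
        r=least_squares(g,[600,0,0,0,0],loss='soft_l1'); print(r.x.round(4)); print(g(r.x).reshape(-1,2).round(1).tolist())
    p=r.x
    # plate corners: zoomed side, plate local (top z 22): +x edge, front
    po=[('s',S(375,310),(45,50,22)),('s',S(408,210),(45,-50,22)),('s',S(555,226),(-45,-45,22)),('s',S(537,320),(-45,45,22)),
     ('c',C(408,297),(45,-50,22)),('c',C(448,203),(45,50,22)),('c',C(315,182),(-45,45,22)),('c',C(274,264),(-45,-45,22))]
    for k in ([0,0],p[3:]):
        f=lambda q:res(np.r_[q,k],po); r=least_squares(f,[600,0,0]); q=r.x
        print('plate',q.round(3),f(q).reshape(-1,2).round(1).tolist())
        c,s=np.cos(p[2]),np.sin(p[2]);d=q[:2]-p[:2];print('in jig',c*d[0]+s*d[1],-s*d[0]+c*d[1],np.degrees(q[2]-p[2]))
    for t in ['tape','glue']: pass
    def back(a,uv,z):
        f=lambda w:proj(cs if a=='s' else cc,[w[0],w[1],z],p[3 if a=='s' else 4])-uv
        w=least_squares(f,[600,0]).x; d=w-p[:2]; return w.round(1),np.round([c*d[0]+s*d[1],-s*d[0]+c*d[1]],1)
    print('tape',back('s',S(602,143-3),28),back('c',C(187,345),28))
    print('glue cap',back('s',S(426,430-10),64),back('c',C(428,32),64))
    print('stop face top corner',back('s',S(466,120),37),back('c',C(335,365),37),back('c',C(473,408),37),'back',back('c',C(257,452),37))
    print('cup',back('c',(281,383),40),back('s',(307,133),40))
    print('cover',back('s',(240,408),6))
E
python3 fit.py
```

```text
[5.307035e+02 1.011290e+01 2.830000e-02 0.000000e+00 0.000000e+00]
[[-1.3, 0.0], [0.9, -1.5], [-0.5, -1.1], [-1.5, -1.1], [0.1, -1.9], [-1.2, -2.9], [-0.1, -0.8], [-0.9, -2.7], [-1.1, -1.0], [-1.6, -0.1]]
[ 5.303854e+02  1.178610e+01  2.680000e-02 -1.041000e-01  2.991000e-01]
[[-0.0, -0.2], [0.6, -1.2], [-0.5, -0.6], [-1.7, -1.3], [0.3, -1.6], [0.1, -3.3], [0.2, -0.5], [0.1, -3.1], [-0.2, -1.0], [-1.0, -0.1]]
plate [4.93996e+02 3.03100e+01 2.33000e-01] [[-1.0, -2.0], [-1.2, -0.5], [-1.1, -0.8], [-1.2, -2.8], [-0.9, -3.0], [-0.6, -1.5], [-1.1, -1.2], [-1.5, -2.5]]
in jig -35.87967994443635 19.49251614577451 11.834900880296956
plate [4.94008e+02 3.03190e+01 2.33000e-01] [[-0.9, -2.0], [-1.2, -0.5], [-1.1, -0.8], [-1.2, -2.8], [-0.9, -3.0], [-0.5, -1.5], [-1.1, -1.2], [-1.5, -2.5]]
in jig -35.86782187555707 19.500965143138096 11.834873152625908
tape (array([ 461.1, -120.3]), array([ -72.8, -130.2])) (array([ 470.9, -132.7]), array([ -63.3, -142.8]))
glue cap (array([440.6, 209.5]), array([-84.4, 200. ])) (array([446.8, 207.8]), array([-78.3, 198.2]))
stop face top corner (array([ 546.1, -101.2]), array([  12.7, -113.4])) (array([ 560.2, -112.3]), array([  26.5, -124.8])) (array([ 646.3, -105. ]), array([ 112.8, -119.8])) back (array([ 561.9, -201.3]), array([  25.8, -213.8]))
cup (array([ 629.4, -396.2]), array([  88. , -410.5])) (array([ 639.2, -417.4]), array([  97.3, -431.9]))
cover (array([426.3, 446.2]), array([-92.4, 437. ]))
```

```bash
cat >> h.py <<'E'
from scipy.spatial.transform import Rotation as Ro
def tool(s=None):
    s=s or env.state(); return np.array(s['eef_pos']), Ro.from_euler('xyz',s['tcp_rot']).as_matrix()
def plan(target,yaw_y,s=None):
    "target TCP world, yaw of tool y axis (rad, mod pi); print total tool-frame shift (in final and current frame) and turn"
    p,R=tool(s); a=min([yaw_y+k*np.pi for k in(-2,-1,0,1,2)],key=lambda a:abs((a-np.arctan2(R[1,1],R[0,1])+np.pi)%(2*np.pi)-np.pi))
    y=np.array([np.cos(a),np.sin(a),0]);x=np.array([0,0,-1.]);Rt=np.c_[x,y,np.cross(x,y)]
    rv=Ro.from_matrix(R.T@Rt).as_rotvec(); d=np.array(target)-p
    print('pos',p.round(1),'ytool',np.degrees(np.arctan2(R[1,1],R[0,1])).round(2),'shift cur',(R.T@d).round(1),'shift final',(Rt.T@d).round(1),'turn',rv.round(3))
E
cat > j.py <<'E'
import numpy as np
JP=[530.6,10.5,0.0278]
def jw(x,y,z=6,p=None):
    p=p or JP; c,s=np.cos(p[2]),np.sin(p[2]); return np.array([p[0]+c*x-s*y,p[1]+s*x+c*y,z])
def wj(P,p=None):
    p=p or JP; c,s=np.cos(p[2]),np.sin(p[2]); d=np.array(P[:2])-p[:2]; return np.array([c*d[0]+s*d[1],-s*d[0]+c*d[1]])
E
python3 - <<'E'
from h import *; from j import *
p,R=tool(); print(R.round(3))
t=load('pics/wrist0.png')['world_from_camera']; T=np.eye(4);T[:3,:3]=R;T[:3,3]=p
print((np.linalg.inv(T)@t).round(3))
print(jw(-110,20)); plan(jw(-130,20,400),JP[2]+np.pi/2)
E
```

```text
[[-0.     0.407 -0.914]
 [ 0.001 -0.914 -0.407]
 [-1.    -0.001 -0.   ]]
[[ -0.      0.299  -0.954  19.117]
 [  1.      0.      0.     -0.46 ]
 [  0.     -0.954  -0.299 -85.897]
 [  0.      0.      0.      1.   ]]
[420.08657508  27.43466597   6.        ]
pos [ 254.2 -570.9  404.3] ytool -66.0 shift cur [   4.8 -486.8 -376.4] shift final [   4.3 -593.5 -162.5] turn [0.391 0.    0.001]
```

Request:
jog_arm(
  deltas=[0, 0, 0, 0.14, 0, 0, 0.6, 0, -20, -10, 0.14, 0, 0, 0.6, 0, -40, -20, 0.11, 0, 0, 0.6, 0, -60, -26, 0, 0, 0, 0.6, 0, -60, -26, 0, 0, 0, 0.6, 0, -60, -26, 0, 0, 0, 0.6, 0, -60, -26, 0, 0, 0, 0.6, 0, -60, -26, 0, 0, 0, 0.6, 0, -60, -26, 0, 0, 0, 0.6, 0, -60, -26, 0, 0, 0, 0.6],
)

```text
t: 1.4
eef_pos: [440.6, -101.1, 403.3]
tcp_rot: [-1.572, 1.568, 1.578]
ft_force: [1.6, -0.5, -0.1]
opening: 0.599
```

Run:
```python
from h import *; from j import *
plan([500,20,400],JP[2]+np.pi/2); print(env.state()['t'],env.state()['opening'])
```

```text
pos [ 440.6 -101.1  403.3] ytool -89.54 shift cur [   3.6 -120.6  -60.4] shift final [   3.3 -119.4  -62.7] turn [-0.02  -0.     0.002]
1.4 0.5990800010004658
```

Request:
jog_arm(
  deltas=[0, -50, -26, -0.02, 0, 0, 0.6, 0, -50, -26, 0, 0, 0, 0.6, 0, -20, -11, 0, 0, 0, 0.6, 0, 0, 0, 0, 0, 0, 0.6],
)

```text
t: 1.9
eef_pos: [503.0, 28.2, 403.4]
tcp_rot: [-1.61, 1.568, 1.566]
ft_force: [1.0, -0.8, -0.5]
opening: 0.6
```

Run:
```python
from h import *; from j import *
plan([500,20,400],JP[2]+np.pi/2)
c=snap('wrist','pics/wrist1.png')
```

```text
pos [503.   28.2 403.4] ytool -88.03 shift cur [3.4 8.1 3.3] shift final [3.4 8.1 3.3] turn [ 0.007 -0.     0.002]
```

View pics/wrist1.png

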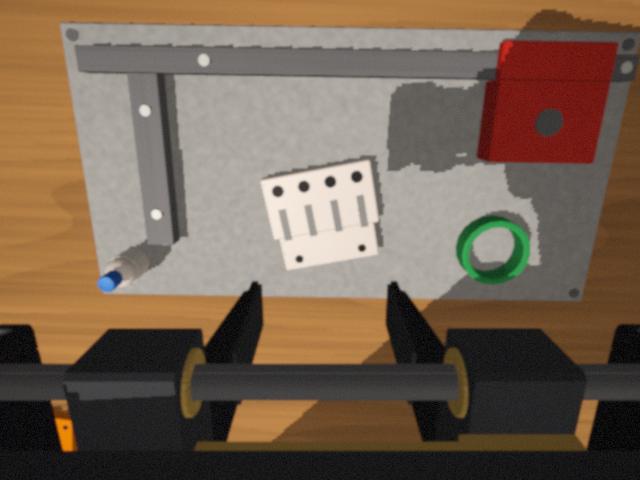

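The wrist view shows the jig squarely. The board corners are at (61,23), (103,292) and (583,300), and the plate corners at (261,181), (370,160), (378,255) and (287,270). I'll refine the fit with these.

```bash
cat > fw.py <<'E'
from h import *
from scipy.optimize import least_squares
import fit
def fitp(c,obs,k=0,x0=(530,10,0)):
    f=lambda p:np.concatenate([fit.proj(c,fit.j2w(p,q),k)-b for b,q in obs]); r=least_squares(f,x0,loss='soft_l1'); return r.x,f(r.x).reshape(-1,2).round(1).tolist()
E
python3 - <<'E'
from fw import *; from j import *
c=load('pics/wrist1.png')
o=[((61,23),(125,245,6)),((103,292),(-125,245,6)),((583,300),(-125,-245,6)),((640,33),(125,-245,6)),((77,46),(105,225,24)),((79,71),(85,225,24))]
for k in(0,-.05,.05,-.1):
    p,r=fitp(c,o,k); print(k,p.round(4),r)
p,r=fitp(c,o)
q,r=fitp(c,[((261,181),(45,50,22)),((370,160),(45,-50,22)),((378,255),(-45,-45,22)),((287,270),(-45,45,22))]); print(q.round(3),r)
p=list(p); print('plate in jig',wj(q,p),np.degrees(q[2]-p[2]))
for n,u,v,z in [('tape',493,250,28),('stopface front',486,81,37),('stopface far',499,42,37),('stopback',615,42,37),('stopback front',604,80,37),('glue cap',108,281,66)]:
    w=pix2w(c,u,v,z); print(n,wj(w,p).round(1))
E
```

```text
0 [5.322642e+02 9.337600e+00 1.800000e-02] [[-0.6, -0.8], [0.9, 2.2], [-1.3, 1.8], [2.9, -0.6], [-1.4, -0.6], [0.6, 0.9]]
-0.05 [5.375812e+02 1.373950e+01 2.280000e-02] [[2.7, 1.7], [0.3, -2.5], [-8.9, -5.3], [-14.9, 0.1], [-0.1, -0.2], [1.1, 0.0]]
0.05 [5.269347e+02 6.042500e+00 1.100000e-02] [[-3.8, -3.1], [0.3, 6.4], [5.2, 9.6], [19.5, 0.2], [-2.7, -0.8], [-0.1, 1.8]]
-0.1 [5.438394e+02 1.937980e+01 2.980000e-02] [[6.0, 5.2], [-0.9, -7.5], [-16.7, -13.5], [-34.0, -0.1], [1.0, 0.8], [1.3, -0.4]]
[4.94918e+02 2.97020e+01 2.17000e-01] [[-1.0, -0.7], [0.4, -0.2], [1.3, 0.2], [-0.5, 1.2]]
plate in jig [-36.97288633  21.03444273] 11.421034545218285
tape [ -63.1 -136.4]
stopface front [  82.4 -106.7]
stopface far [ 110.9 -113. ]
stopback [ 112.3 -203.2]
stopback front [  84.7 -200.8]
glue cap [-83.8 204.3]
```

```bash
sed -i 's/^JP=.*/JP=[531.5,10.0,0.023]/' j.py
python3 - <<'E'
from h import *; from j import *
plan(jw(-115,21,290),JP[2]+np.pi/2);
E
```

```text
pos [502.7  27.5 403.4] ytool -88.08 shift cur [113.4  -3.5  86.6] shift final [113.4  -2.8  86.6] turn [0.011 0.    0.002]
```

Request:
jog_arm(
  deltas=[20, -2, 43, 0.01, 0, 0, 0.6, 40, -1, 43, 0, 0, 0, 0.6, 52, 0, 0, 0, 0, 0, 0.6, 0, 0, 0, 0, 0, 0, 0.6],
)

```text
t: 2.45
eef_pos: [412.9, 24.9, 290.0]
tcp_rot: [-2.228, 1.569, 0.933]
ft_force: [1.0, -1.1, 1.2]
opening: 0.599
```

Run:
```python
from h import *; from j import *
plan(jw(-115,21,203),JP[2]+np.pi/2)
c=snap('wrist','pics/wrist2.png')
```

```text
pos [412.9  24.9 290. ] ytool -88.9 shift cur [87.  -3.2 -3.1] shift final [87.  -3.3 -3.3] turn [-0.004 -0.001  0.002]
```

View pics/wrist2.png

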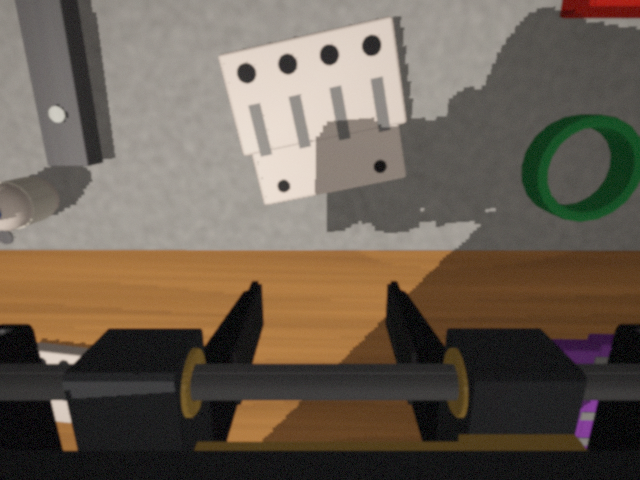

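The fingers straddle the middle of the plate's front edge (columns 255 and 395, plate centre near 330). Next I descend in front of the board.

Request:
jog_arm(
  deltas=[45, -2, -2, -0.004, 0, 0, 0.6, 30, -1, -1, 0, 0, 0, 0.6, 11, 0, 0, 0, 0, 0, 0.6, 0, 0, 0, 0, 0, 0, 0.6],
)

```text
t: 3.0
eef_pos: [420.5, 26.4, 210.5]
tcp_rot: [3.139, 1.554, 0.019]
ft_force: [-0.1, -0.4, 0.2]
opening: 0.6
```

Run:
```python
from h import *; from j import *
plan(jw(-15,21,203),JP[2]+np.pi/2); print(wj(tool()[0]))
```

```text
pos [420.5  26.4 210.5] ytool -88.78 shift cur [  9.1  -2.2 -95.5] shift final [  7.5  -2.  -95.6] turn [-0.002 -0.017 -0.   ]
[-110.59818996   18.96416587]
```

Request:
jog_arm(
  deltas=[8, -1, -4, 0, -0.017, 0, 0.6, 2, 0, 0, 0, 0, 0, 0.6],
)

```text
t: 3.25
eef_pos: [425.6, 27.4, 202.2]
tcp_rot: [2.919, 1.568, -0.202]
ft_force: [-0.9, -0.2, -0.1]
opening: 0.599
```

Run:
```python
from h import *; from j import *
plan(jw(-15,21,203),JP[2]+np.pi/2); print(wj(tool()[0]))
```

```text
pos [425.6  27.4 202.2] ytool -88.79 shift cur [ -0.6  -1.4 -90.5] shift final [ -0.8  -1.2 -90.5] turn [-0.002 -0.002 -0.001]
[-105.48909818   19.79699275]
```

Request:
jog_arm(
  deltas=[0, 0, -6, 0, 0, 0, 0.6, 0, 0, -6, 0, 0, 0, 0.6, 0, 0, -6, 0, 0, 0, 0.6, 0, 0, -6, 0, 0, 0, 0.6, 0, 0, -6, 0, 0, 0, 0.6, 0, 0, -6, 0, 0, 0, 0.6, 0, 0, -6, 0, 0, 0, 0.6, 0, 0, -6, 0, 0, 0, 0.6],
)

```text
t: 4.25
eef_pos: [476.5, 28.6, 202.9]
tcp_rot: [2.835, 1.569, -0.285]
ft_force: [-1.5, -1.1, 0.7]
opening: 0.603
```

Run:
```python
from h import *; from j import *
plan(jw(-15,21,203),JP[2]+np.pi/2); print(wj(tool()[0]))
c=snap('wrist','pics/wrist3.png')
```

```text
pos [476.5  28.6 202.9] ytool -88.77 shift cur [ -0.   -1.2 -39.6] shift final [ -0.1  -1.1 -39.6] turn [-0.002 -0.001 -0.   ]
[-54.56765168  19.87552143]
```

View pics/wrist3.png

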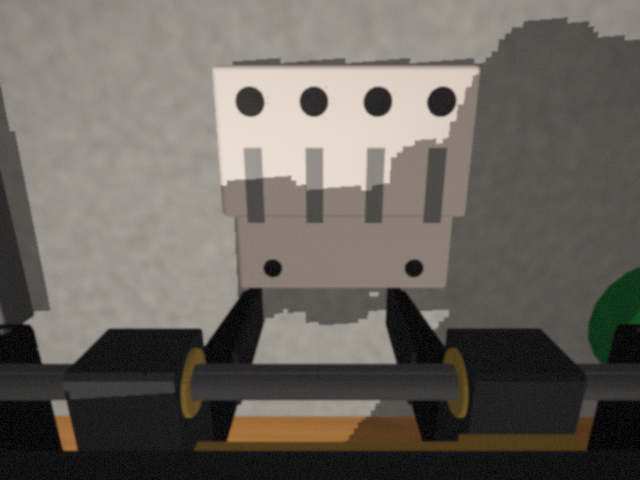

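The plate is now square to the fingers and in contact with both (edge from (215,67) to (480,67)). I'll push on towards the rail.

Request:
jog_arm(
  deltas=[0, 0, -6, 0, 0, 0, 0.6, 0, 0, -6, 0, 0, 0, 0.6, 0, 0, -6, 0, 0, 0, 0.6, 0, 0, -6, 0, 0, 0, 0.6, 0, 0, -5, 0, 0, 0, 0.6, 0, 0, -3, 0, 0, 0, 0.6],
)

```text
t: 5.05
eef_pos: [511.4, 29.3, 203.0]
tcp_rot: [2.916, 1.569, -0.204]
ft_force: [-1.7, -0.1, 1.1]
opening: 0.594
```

Run:
```python
from h import *; from j import *
plan(jw(-15,21,203),JP[2]+np.pi/2); print(wj(tool()[0]))
c=snap('wrist','pics/wrist4.png')
```

```text
pos [511.4  29.3 203. ] ytool -88.78 shift cur [-0.  -1.3 -4.6] shift final [-0.  -1.3 -4.6] turn [-0.002 -0.002 -0.   ]
[-19.6388606   19.74489852]
```

View pics/wrist4.png

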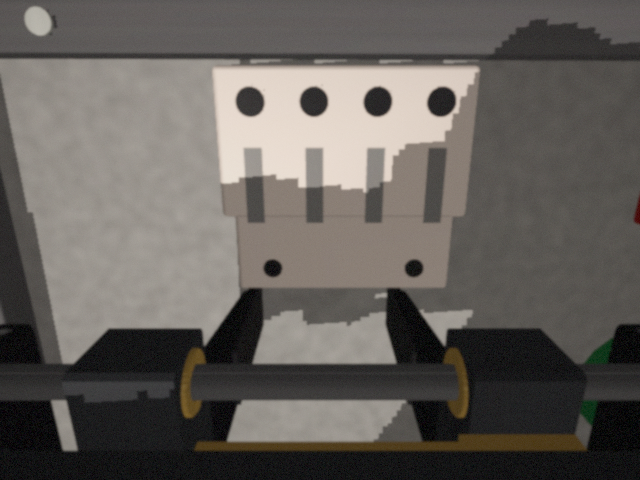

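The plate is just short of the rail, with a gap at row 60. I'll close it in slow steps.

Request:
jog_arm(
  deltas=[0, 0, -3, 0, 0, 0, 0.6, 0, 0, -3, 0, 0, 0, 0.6],
)

```text
t: 5.35
eef_pos: [516.2, 29.5, 202.8]
tcp_rot: [0.015, 1.567, -3.105]
ft_force: [-18.0, -2.8, 15.1]
opening: 0.597
```

Request:
jog_arm(
  deltas=[0, 0, -3, 0, 0, 0, 0.6, 0, 0, -3, 0, 0, 0, 0.6],
)

```text
t: 5.6
eef_pos: [518.7, 29.6, 202.6]
tcp_rot: [-0.042, 1.553, 3.121]
ft_force: [-13.0, -2.3, 10.4]
opening: 0.599
```

Run:
```python
from h import *; from j import *
print(wj(tool()[0]),env.state()['ft_force'])
c=snap('wrist','pics/wrist5.png')
```

```text
[-12.38093366  19.91527514] [-12.98744749  -2.26937288  10.38980223]
```

View pics/wrist5.png

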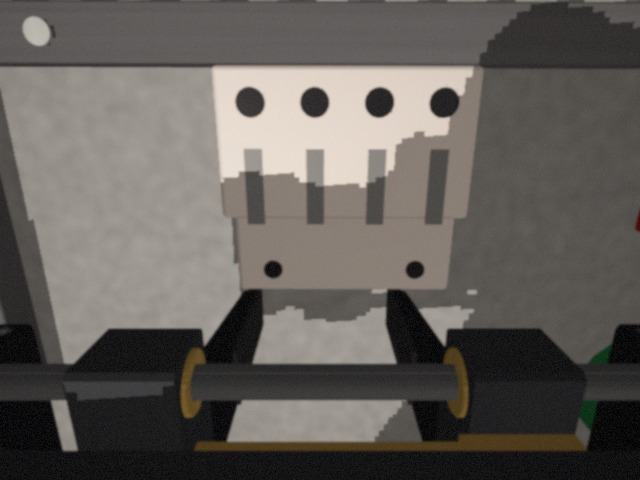

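The plate is flush on the rail (its edge meets the rail at row 66, with about 13 N of contact force). I'll back off, lift, shut the fingers and go to the plate's −y side.

Request:
jog_arm(
  deltas=[0, 0, 15, 0, -0.018, 0, 0.6, -30, 0, 0, 0, 0, 0, 0.6, -30, 0, 0, 0, 0, 0, 0, 0, 35, -30, 0, 0, 0, 0, 0, 35, -30, 0, 0, 0, 0, 0, 25, -8, 0, 0, 0, 0, 0, 0, 0, 0, 0, 0, 0],
)

```text
t: 6.52
eef_pos: [575.3, -66.3, 262.2]
tcp_rot: [-0.002, 1.534, -3.121]
ft_force: [0.4, -0.1, 0.4]
opening: 0.133
```

Run:
```python
from h import *; from j import *
plan(jw(40,-75,203),JP[2]+np.pi/2); print(wj(tool()[0]),env.state()['ft_force'],env.state()['opening'])
c=snap('wrist','pics/wrist6.png')
```

```text
pos [575.3 -66.3 262.2] ytool -88.7 shift cur [59.2 -2.3 -0.1] shift final [59.2 -2.3  2.1] turn [-0.     0.037  0.   ]
[ 42.07695046 -77.31009108] [ 0.43160926 -0.05060398  0.38497112] 0.13276655481991295
```

View pics/wrist6.png

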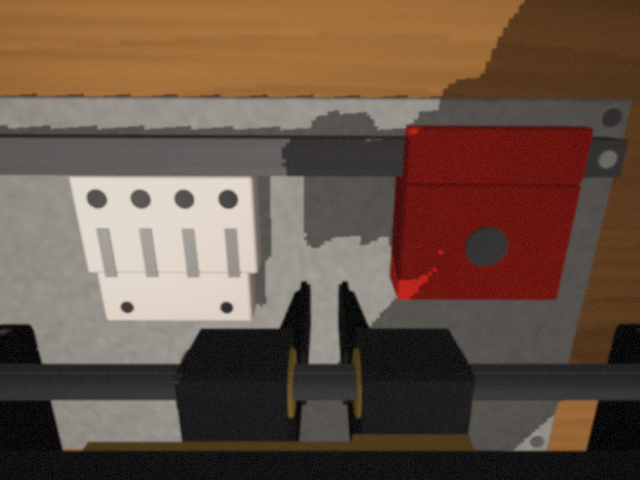

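The plate is flush along the rail (row 177) with its right edge near column 265. The stop face is at column 395, and the fingers sit in the gap between them, so I descend there.

Request:
jog_arm(
  deltas=[20, -2, 0, 0, 0.037, 0, 0, 28, 0, 0, 0, 0, 0, 0, 10, 0, 0, 0, 0, 0, 0, 0, 0, 0, 0, 0, 0, 0],
)

```text
t: 7.08
eef_pos: [572.4, -59.8, 203.8]
tcp_rot: [-1.82, 1.57, 1.348]
ft_force: [0.4, -0.7, 0.5]
opening: 0.005
```

Run:
```python
from h import *; from j import *
plan(jw(40,48,203),JP[2]+np.pi/2); print(wj(tool()[0]),env.state()['ft_force'],env.state()['opening'])
```

```text
pos [572.4 -59.8 203.8] ytool -88.52 shift cur [   0.8 -118.8   -1. ] shift final [   0.8 -118.8   -0.7] turn [ 0.003 -0.     0.001]
[ 39.32968819 -70.76064618] [ 0.43026655 -0.72165242  0.47025666] 0.005030332179486421
```

Request:
jog_arm(
  deltas=[0, -7, 0, 0, 0, 0, 0, 0, -7, 0, 0, 0, 0, 0, 0, -6, 0, 0, 0, 0, 0, 0, -6, 0, 0, 0, 0, 0, 0, -6, 0, 0, 0, 0, 0, 0, -6, 0, 0, 0, 0, 0, 0, -6, 0, 0, 0, 0, 0, 0, -6, 0, 0, 0, 0, 0],
)

```text
t: 8.07
eef_pos: [571.3, -6.1, 206.3]
tcp_rot: [3.09, 1.567, -0.025]
ft_force: [0.6, -0.2, 0.4]
opening: 0.003
```

Run:
```python
from h import *; from j import *
plan(jw(40,48,203),JP[2]+np.pi/2); print(wj(tool()[0]),env.state()['ft_force'],env.state()['opening'])
c=snap('wrist','pics/wrist7.png')
```

```text
pos [571.3  -6.1 206.3] ytool -88.5 shift cur [  3.2 -65.   -0.7] shift final [  3.3 -65.   -0.5] turn [ 0.003 -0.004 -0.   ]
[ 39.45945114 -16.98207329] [ 0.56790763 -0.20185138  0.4485149 ] 0.0025017245460842055
```

View pics/wrist7.png

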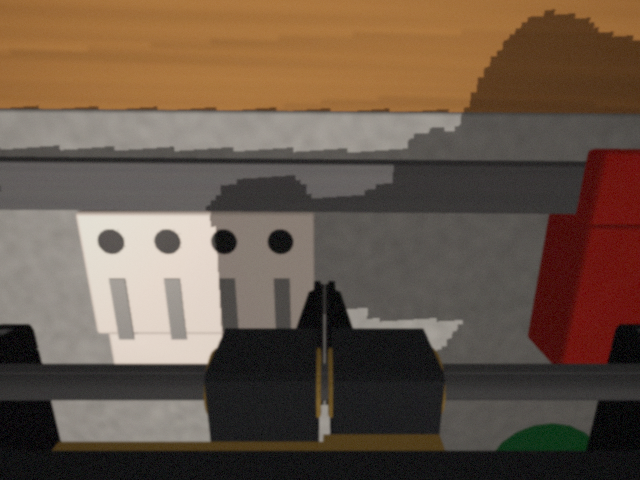

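The plate is still flush (row 212) and moving with the finger at column 315. I'll keep going.

Request:
jog_arm(
  deltas=[2, -7, 0, 0, 0, 0, 0, 1, -7, 0, 0, 0, 0, 0, 0.5, -7, 0, 0, 0, 0, 0, 0.5, -7, 0, 0, 0, 0, 0, 0.5, -7, 0, 0, 0, 0, 0, 0.5, -7, 0, 0, 0, 0, 0, 0.5, -7, 0, 0, 0, 0, 0, 0.5, -5, 0, 0, 0, 0, 0, 0, -2, 0, 0, 0, 0, 0],
)

```text
t: 9.25
eef_pos: [569.9, 49.7, 204.1]
tcp_rot: [2.405, 1.562, -0.71]
ft_force: [-0.9, -2.1, 1.7]
opening: 0.005
```

Run:
```python
from h import *; from j import *
plan(jw(40,48,203),JP[2]+np.pi/2); print(wj(tool()[0]),env.state()['ft_force'],env.state()['opening'])
c=snap('wrist','pics/wrist8.png')
```

```text
pos [569.9  49.7 204.1] ytool -88.48 shift cur [ 1.  -9.2 -0.7] shift final [ 1.1 -9.2 -0.7] turn [ 0.004 -0.007 -0.006]
[39.29505375 38.79092928] [-0.8760864  -2.05198428  1.67609178] 0.004988094613783315
```

View pics/wrist8.png

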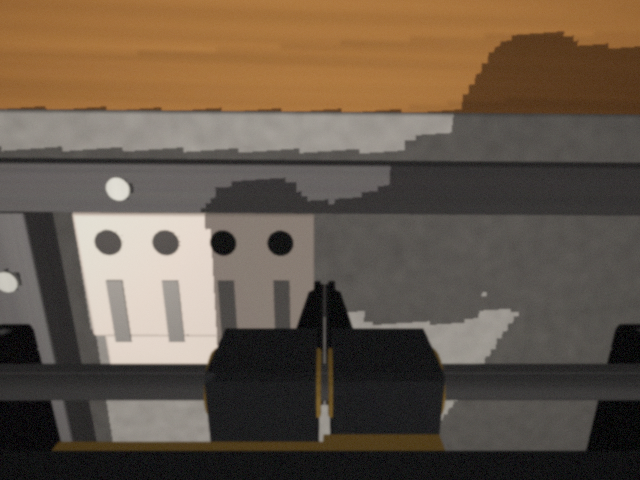

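There is a small gap left to the end stop (dark face near column 65, plate edge at 75). I'll close it gently.

Request:
jog_arm(
  deltas=[0, -4, 0, 0, 0, 0, 0, 0, -4, 0, 0, 0, 0, 0],
)

```text
t: 9.55
eef_pos: [569.7, 58.1, 204.0]
tcp_rot: [2.412, 1.561, -0.703]
ft_force: [-0.5, -3.7, 4.5]
opening: 0.004
```

Request:
jog_arm(
  deltas=[0, -3, 0, 0, 0, 0, 0, 0, -3, 0, 0, 0, 0, 0],
)

```text
t: 9.8
eef_pos: [569.6, 64.6, 204.0]
tcp_rot: [2.411, 1.561, -0.704]
ft_force: [-1.0, -3.1, 3.5]
opening: 0.004
```

Request:
jog_arm(
  deltas=[0, -3, 0, 0, 0, 0, 0],
)

```text
t: 9.93
eef_pos: [569.4, 67.4, 204.0]
tcp_rot: [2.324, 1.561, -0.79]
ft_force: [-3.8, -29.5, 7.6]
opening: 0.007
```

Run:
```python
from h import *; from j import *
plan(jw(40,48,203),JP[2]+np.pi/2); print(wj(tool()[0]),env.state()['ft_force'],env.state()['opening'])
c=snap('wrist','pics/wrist9.png')
```

```text
pos [569.4  67.4 204. ] ytool -88.46 shift cur [ 1.1  8.5 -0.7] shift final [ 1.   8.5 -0.8] turn [ 0.004 -0.007 -0.007]
[39.24172867 56.51703559] [ -3.77128082 -29.5074807    7.5568918 ] 0.0070066546255237
```

View pics/wrist9.png

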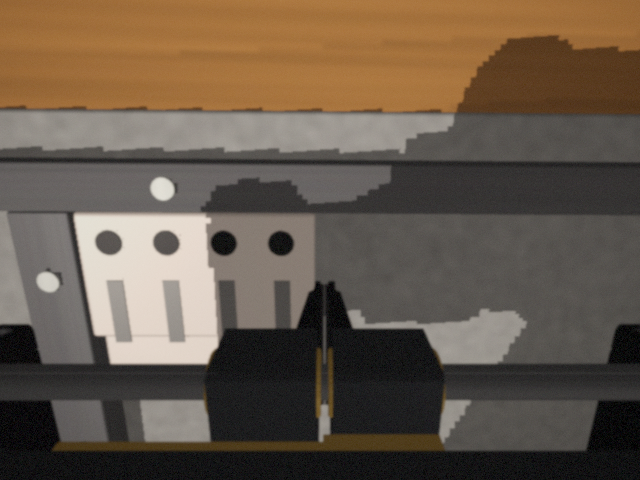

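The plate is now seated on both the rail and the end stop (29 N reaction). I'll back off, lift over the red stop and go behind it.

Request:
jog_arm(
  deltas=[0, 8, 0, 0, 0, 0, 0, -30, 4, 0, 0, 0, 0, 0, -35, 20, -2, 0, 0, 0, 0, 0, 50, -2, 0, 0, 0, 0, 0, 60, -2, 0, 0, 0, 0, 0, 60, -2, 0, 0, 0, 0, 0, 55, -2, 0, 0, 0, 0, 0, 20, 0, 0, 0, 0, 0, 0, 0, 0, 0, 0, 0, 0],
)

```text
t: 11.1
eef_pos: [586.8, -215.6, 270.0]
tcp_rot: [2.387, 1.565, -0.726]
ft_force: [0.7, 0.8, -0.9]
opening: 0.003
```

Run:
```python
from h import *; from j import *
plan(jw(48,-232,208),JP[2]+np.pi/2); print(wj(tool()[0]),env.state()['ft_force'],env.state()['opening'])
c=snap('wrist','pics/wrist10.png')
```

```text
pos [ 586.8 -215.6  270. ] ytool -88.36 shift cur [62.   5.   2.4] shift final [62.   5.2  2.1] turn [ 0.006 -0.004 -0.004]
[  50.12752915 -226.76593353] [ 0.68449472  0.7801207  -0.88339431] 0.003434719923758778
```

View pics/wrist10.png

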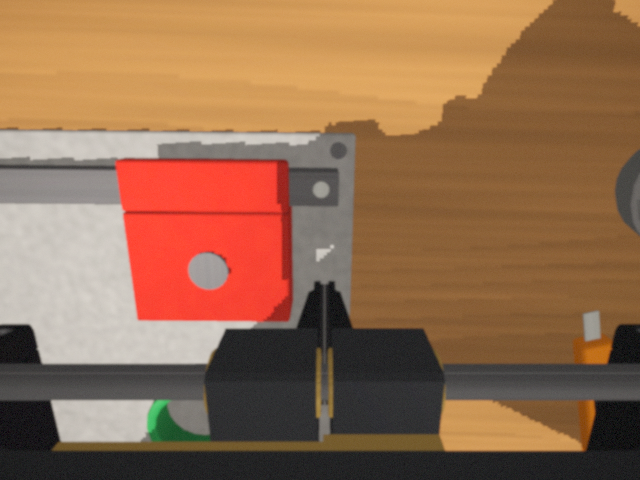

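The stop's back face is at column 290 and the fingers (305–345) are just behind it. I'll move 6 mm further back while descending.

Request:
jog_arm(
  deltas=[15, 6, 2, 0, 0, 0, 0, 30, 0, 0, 0, 0, 0, 0, 15, 0, 0, 0, 0, 0, 0, 0, 0, 0, 0, 0, 0, 0],
)

```text
t: 11.65
eef_pos: [585.4, -216.3, 206.6]
tcp_rot: [2.342, 1.567, -0.764]
ft_force: [-0.0, 0.0, 0.1]
opening: -0.002
```

Run:
```python
from h import *; from j import *
plan(jw(48,-232,208),JP[2]+np.pi/2); print(wj(tool()[0]),env.state()['ft_force'])
```

```text
pos [ 585.4 -216.3  206.6] ytool -87.97 shift cur [-1.4  4.5  0.7] shift final [-1.4  4.5  0.6] turn [ 0.012 -0.002 -0.002]
[  48.64072069 -227.5078999 ] [-0.01174905  0.04626515  0.1135477 ]
```

Request:
jog_arm(
  deltas=[0, -6, 0, 0.01, 0, 0, 0, 0, -8, 0, 0, 0, 0, 0, 0, -10, 0, 0, 0, 0, 0, 0, -10, 0, 0, 0, 0, 0, 0, -10, 0, 0, 0, 0, 0, 0, -10, 0, 0, 0, 0, 0, 0, -10, 0, 0, 0, 0, 0, 0, -10, 0, 0, 0, 0, 0],
)

```text
t: 12.65
eef_pos: [583.8, -137.4, 208.6]
tcp_rot: [2.483, 1.563, -0.633]
ft_force: [0.7, -3.0, -1.1]
opening: 0.008
```

Run:
```python
from h import *; from j import *
plan(jw(48,-55,208),JP[2]+np.pi/2); print(wj(tool()[0]),env.state()['ft_force'])
c=snap('wrist','pics/wrist11.png')
```

```text
pos [ 583.8 -137.4  208.6] ytool -88.55 shift cur [  0.2 -93.5   0.7] shift final [  0.6 -93.5   0.9] turn [ 0.002 -0.006 -0.005]
[  48.86815437 -148.54068232] [ 0.70212296 -3.01114845 -1.13219482]
```

View pics/wrist11.png

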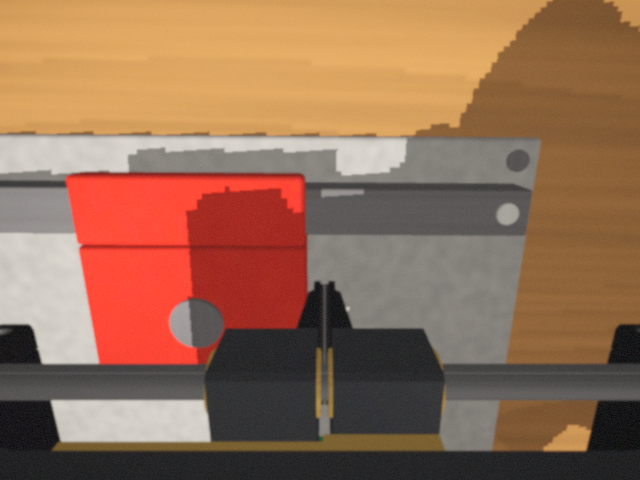

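The stop is sliding along the rail with the finger (about 3 N). I'll carry on.

Request:
jog_arm(
  deltas=[0, -10, 0, 0, 0, 0, 0, 0, -10, 0, 0, 0, 0, 0, 0, -10, 0, 0, 0, 0, 0, 0, -10, 0, 0, 0, 0, 0, 0, -10, 0, 0, 0, 0, 0, 0, -10, 0, 0, 0, 0, 0, 0, -10, 0, 0, 0, 0, 0, 0, -10, 0, 0, 0, 0, 0, 0, -8, 0, 0, 0, 0, 0, 0, -5, 0, 0, 0, 0, 0],
)

```text
t: 13.95
eef_pos: [581.5, -36.9, 208.6]
tcp_rot: [2.57, 1.562, -0.545]
ft_force: [0.8, -2.7, -0.3]
opening: 0.005
```

Run:
```python
from h import *; from j import *
plan(jw(48,-33,208),JP[2]+np.pi/2); print(wj(tool()[0]),env.state()['ft_force'])
c=snap('wrist','pics/wrist12.png')
```

```text
pos [581.5 -36.9 208.6] ytool -88.52 shift cur [  0.5 -15.    0.8] shift final [  0.6 -15.    0.9] turn [ 0.003 -0.008 -0.005]
[ 48.87684451 -47.98875109] [ 0.78963306 -2.71319498 -0.33233194]
```

View pics/wrist12.png

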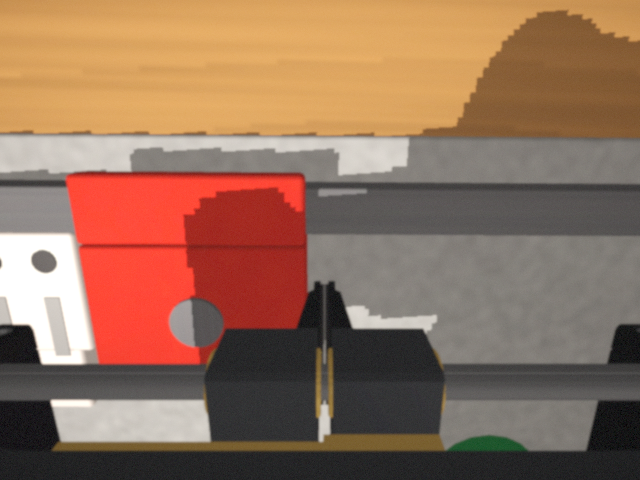

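The stop is now close to the plate. I'll finish in small steps and watch for contact force.

Request:
jog_arm(
  deltas=[0, -4, 0, 0, 0, 0, 0, 0, -4, 0, 0, 0, 0, 0],
)

```text
t: 14.25
eef_pos: [581.2, -28.3, 208.5]
tcp_rot: [2.561, 1.562, -0.555]
ft_force: [0.6, -2.2, 0.8]
opening: 0.004
```

Request:
jog_arm(
  deltas=[0, -3, 0, 0, 0, 0, 0],
)

```text
t: 14.38
eef_pos: [581.2, -25.7, 208.6]
tcp_rot: [2.47, 1.561, -0.646]
ft_force: [-1.4, -26.8, -0.8]
opening: 0.004
```

Request:
jog_arm(
  deltas=[0, -2, 0, 0, 0, 0, 0],
)

```text
t: 14.5
eef_pos: [581.2, -25.3, 208.6]
tcp_rot: [2.299, 1.56, -0.815]
ft_force: [-1.4, -26.8, 0.2]
opening: 0.005
```

Request:
jog_arm(
  deltas=[0, -2, 0, 0, 0, 0, 0],
)

```text
t: 14.62
eef_pos: [581.1, -25.0, 208.6]
tcp_rot: [2.188, 1.558, -0.926]
ft_force: [-0.7, -19.5, -1.3]
opening: 0.002
```

Request:
jog_arm(
  deltas=[0, 8, 0, 0, 0, 0, 0, 0, 10, 0, 0, 0, 0, 0, -45, 0, 0, 0, 0, 0, 0, -60, -20, 10, 0, 0, 0, 0, -60, -50, 20, 0, 0, 0, 0, 0, -50, 20, 0, 0, 0, 0, 0, 0, 0, 0, 0, 0, 0],
)

```text
t: 15.5
eef_pos: [530.6, 66.7, 363.4]
tcp_rot: [2.1, 1.563, -1.018]
ft_force: [0.2, 0.0, -0.3]
opening: 0.004
```

Run:
```python
from h import *; from j import *
plan(jw(0,90,400),JP[2]+np.pi/2); print(wj(tool()[0]),env.state()['ft_force'])
c=snap('wrist','pics/wrist13.png')
```

```text
pos [530.6  66.7 363.4] ytool -88.63 shift cur [-36.8 -33.    0.2] shift final [-36.6 -33.3   0.4] turn [ 0.001 -0.004 -0.007]
[ 0.39143524 56.70328016] [ 0.24054942  0.00464719 -0.30059292]
```

View pics/wrist13.png

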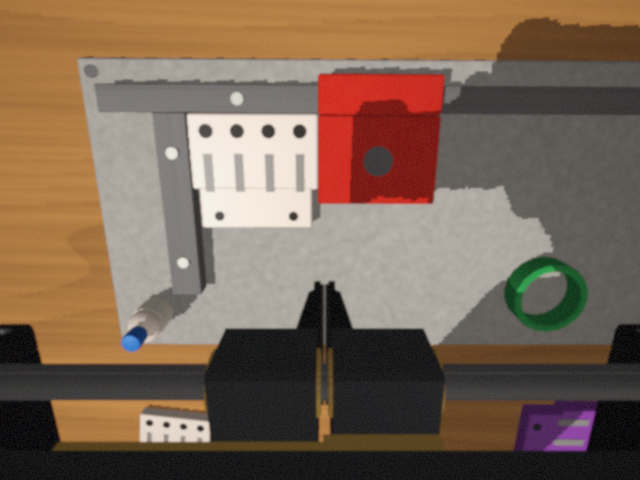

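All three gaps look closed: rail at row 113, end stop at column 187, red stop at column 318. I'll enlarge this view and add the fixed cameras as a check.

Run:
```python
from h import *
a=cv2.imread('pics/wrist13.png')[75:240,140:350]; cv2.imwrite('pics/w13z.png',cv2.resize(a,None,fx=3.6,fy=3.6,interpolation=cv2.INTER_CUBIC))
snap('side','pics/side2.png');snap('scene','pics/scene2.png')
a=cv2.imread('pics/side2.png')[200:300,200:330];b=cv2.imread('pics/scene2.png')[200:330,310:440]
cv2.imwrite('pics/f2z.png',np.hstack([cv2.resize(a,(400,400),interpolation=cv2.INTER_CUBIC),cv2.resize(b,(400,400),interpolation=cv2.INTER_CUBIC)]))
```

```text
(no output)
```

View pics/w13z.png

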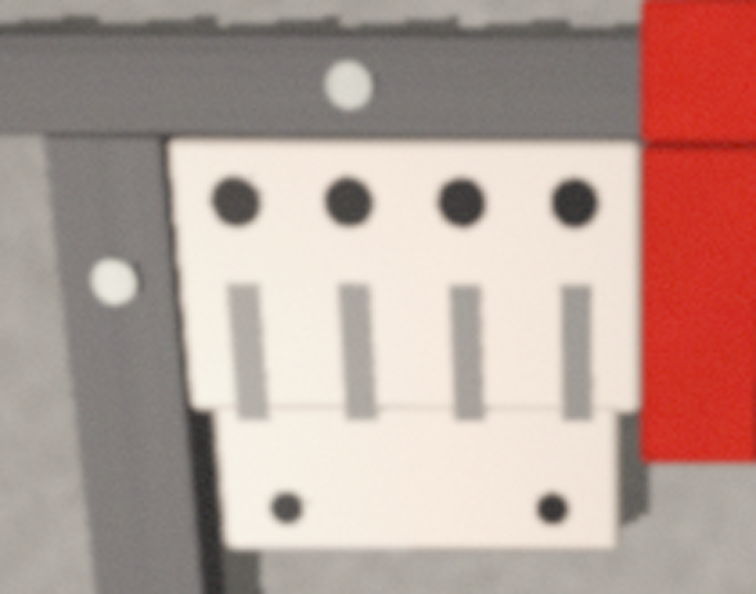

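View pics/f2z.png

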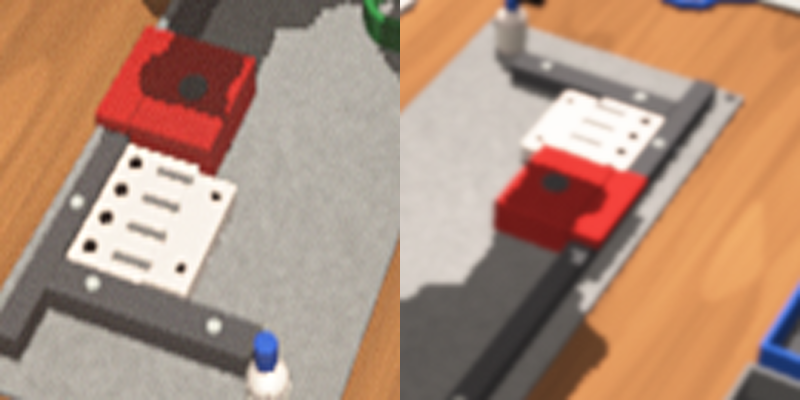

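The enlarged views show gaps well under 1 mm at the rail, end stop and red stop. At 4.7 px/mm only hairline dark lines are left. The tape and glue are where they started. I'll move well clear and hand in.

Request:
jog_arm(
  deltas=[-40, 0, 0, 0, 0, 0, 0, -40, 0, 20, 0, 0, 0, 0, 0, 0, 0, 0, 0, 0, 0, 0, 0, 0, 0, 0, 0, 0],
)

```text
t: 16.15
eef_pos: [513.9, 60.2, 441.9]
tcp_rot: [1.411, 1.564, -1.715]
ft_force: [-0.3, 0.5, 0.0]
opening: 0.004
```

Run:
```python
from h import *
print(env.state()['qvel'].round(3),env.state()['t']); print(env.job_done())
```

```text
[-0.011 -0.009 -0.008 -0.     0.007 -0.001] 16.15
the job is handed in; nothing more can be done
None
```

I set the plate in the jig and handed the job in at 16.2 s of the 51 s allowed. No verdict comes back, so this rests on my own checks.

**What I did**
- **Rail:** I pushed the white plate square against the back rail with two spread fingertips.
- **End stop:** I slid it along the rail with the fingers shut until it met the end stop.
- **Red stop:** I pushed the red stop up to the plate, backed off and lifted clear.

**What the last checks showed**
- **Contact:** the highest force readings were about 18 N at the rail, 30 N at the end stop and 27 N when the red stop closed up.
- **Gaps:** the overhead close-up shows only hairlines at the rail, end stop and red stop, which I judge to be under 1 mm. The plate looks flat and square. I judged this by eye and did not fit the plate's final pose in the jig frame.
- **Bystanders:** the tape and glue bottle look untouched in the last pictures. I did not measure the other items again, and the fingers never came down near them.

**What disagreed**
- **Finger positions:** where the fingers stopped against the plate and then against the red stop is about 92.5 mm apart, against an expected 90 mm. The overhead picture shows no such gap, so I put this down to finger compliance and tilt.
- **Jig turn:** the wrist camera and the fixed cameras differed by about 0.01 rad on how far the jig is turned.

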